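# Change the batch in a dry-block heater

## Robot

A 7-joint arm with a two-finger parallel gripper is mounted at the origin on the work surface. World frame = base frame: x ahead of the robot, y to its left, z up, the work surface at z = 0. Lengths are in m, angles in rad, forces in N, time in s.
With the tool pointing down it reaches from about 0.35 to 0.9 m from the base axis. Payload 19.9 kg.
Tool frame: the origin (TCP) lies between the finger pads; the fingertips stand 19 mm ahead of it and the grasp point (between the pads) is the TCP; z points along the fingers, y is the direction in which the jaws open and shut (so a half turn about z gives the same grasp; the last joint's range is limited). The gripper opens to 94 mm and grips with 3 to 60 N. Pads are 16 mm wide; open, the fingers measure 119 mm over their backs; the gripper's body (75 mm by 177 mm) begins 78 mm behind the grasp point.
Start: joints at [-0.042, 0.417, -0.01, 1.614, 0.005, 1.111, -0.053], TCP at [0.625, 0, 0.224] pointing down, gripper open.
Joint ranges: [-2.81, 2.81], [-0.39, 2.02], [-1.27, 1.25], [0.06, 2.57], [-1.19, 4.33], [0.19, 2], [-2.82, 2.82]. Speed limits (rad/s): [1.89, 1.89, 2.39, 2.39, 3.01, 3.01, 3.01].

## Interface

Orientations are given as a 3x3 rotation matrix whose columns are the frame's x, y, z axes.
In Python, from rig import robot gives the robot as it stands. Calls block until the motion is done:
- robot.move_ptp(position, orientation): joint-space move of the TCP to a pose.
- robot.move_linear(position, velocity=0.15, frame=None, threshold=None): straight line of the TCP; frame=None keeps the orientation; velocity is the mean speed in m/s. With threshold (N) it stops when the force on the tool has changed by that much, and returns True; else False.
- robot.goto_joints(angles): joint-space move.
- robot.gripper_to(opening): finger opening in m; the grip force is fixed at half the most; returns when the fingers have stopped.
- robot.pause(seconds).
- robot.ik(position, orientation): joint angles nearest the present ones, or None.
- robot.get_state(): the state.
- robot.grab_frame(name): name is "scene" or "side" or "wrist"; returns the picture (384x512x3 uint8, red, green, blue); there is no depth.
- robot.camera_info(name): a dict with "fx", "fy", "cx", "cy" (pixels), "rvec" (rotation vector, rad) and "tvec" (3), from world to camera coordinates, as OpenCV has them. Camera axes: x right, y down, z forward; pixel columns grow to the right and rows downward; lengths in m; the calibration is good to about 2 mm. A picture is of the moment at which its call begins: read the wrist's pose just before it. camera_info takes no time and is no camera call; for the wrist camera it gives the pose at the moment of the call.
A pose or a line that the arm cannot do raises robot.PlanningError and nothing moves.
- robot.sign_off(): hands the job in, once; it reports no verdict.
The state is a dict: "time": time; "qpos": joint angles; "joint_vel": joint speeds; "effort": joint torques, N m; "ee_pos": TCP position; "tool_rot": TCP orientation; "force": force on the tool from outside, world axes, zero at the start; "moment": the same for the moment, N m; "opening": finger opening in m.
Only numpy, scipy, OpenCV 4.12 (cv2) and the standard library are available. Lean on these libraries where they do the work, as an engineer would, in place of code of your own. Each camera call takes 0.05 s, during which the arm holds its last target. There are 200 camera calls.

## Task

Change the batch in the dry-block heater: take the finished tubes (orange caps) out of the aluminium block and stand them in the blue rack, and put every new tube (green cap) from the rack fully down into a bore of the block, lowering the glass rather than dropping it. Feel for the thermometer well at the end of the block and push the yellow thermometer straight in until its shoulder rests on the block. Only when all that is in place, turn the temperature knob clockwise until its pointer stands at the red mark; do not tip a tube over or disturb the other things on the bench.

Things in the scene. Friction and masses are not known exactly. Their poses are not given: they have to be found in the camera images.
- heater: dry-block heater, white housing 246 x 208 mm (x by y), 100 mm tall, fixed. Origin on the bench under it, x away from the control panel (the knob end is -x), y to the left, z up. Flush in its top at z = 100 mm lies a bare aluminium block, 116 x 168 mm. The block has play in its recess: it stays put, but may lie up to 2.5 mm off its nominal place in x and in y, with all its holes
- block_face (a point): nominal centre of the block's top face; axes as the heater's. Five vertical, flat-bottomed blind holes, 56 mm deep, no chamfer: four tube bores 26 mm in diameter at (x, y) = (-30, -54), (30, -54), (-30, 6), (30, 6) mm, and the narrow thermometer well, 12 mm in diameter, at (0, 64) mm. All share the block's play of up to 2.5 mm; tubes standing in the bores show roughly how it lies
- well (a point): nominal centre of the mouth of the thermometer well, on the block's top face; the real mouth is up to 2.5 mm off in heater x and in y, so it must be felt for
- rack: blue plastic tube rack, a drilled block 120 x 180 x 66 mm (x, y, z), fixed. Origin under its centre on the bench. Six square, flat-bottomed blind holes 26 mm wide, 56 mm deep (floor 10 mm above the bench), at x = -30 and +30 mm by y = -60, 0 and +60 mm
- holder: grey bench holder for the thermometer, loose square block 72 x 72 x 70 mm, 0.7 kg, with one upright hole 15 mm in diameter in the middle of its top. Origin under its centre
- thermo: rigid stick thermometer, 70 g: steel stem 10 mm in diameter, 54 mm long, flat end, square edge; above it a yellow square handle 24 x 24 mm, 70 mm tall, faces along its x and y axes. Origin at the stem's tip on the axis, z up the stem; flat shoulder at z = 54 mm, top at 124 mm. Starts upright in the holder, shoulder on the holder's top; fully home in the well, the shoulder rests on the block
- new1: screw-cap sample tube, clear glass with rounded bottom, 106 mm long over all; glass 24 mm across, green cap 28 mm across and 26 mm tall at the top; 45 g. Origin at the bottom end on the axis, z along the tube towards the cap. A new sample; starts in one of the rack holes. Absent in some starts
- new2: screw-cap sample tube, clear glass with rounded bottom, 106 mm long over all; glass 24 mm across, green cap 28 mm across and 26 mm tall at the top; 45 g. Origin at the bottom end on the axis, z along the tube towards the cap. A new sample; starts in one of the rack holes. Absent in some starts
- new3: screw-cap sample tube, clear glass with rounded bottom, 106 mm long over all; glass 24 mm across, green cap 28 mm across and 26 mm tall at the top; 45 g. Origin at the bottom end on the axis, z along the tube towards the cap. A new sample; starts in one of the rack holes. Absent in some starts
- new4: screw-cap sample tube, clear glass with rounded bottom, 106 mm long over all; glass 24 mm across, green cap 28 mm across and 26 mm tall at the top; 45 g. Origin at the bottom end on the axis, z along the tube towards the cap. A new sample; starts in one of the rack holes. Absent in some starts
- done1: screw-cap sample tube, clear glass with rounded bottom, 106 mm long over all; glass 24 mm across, orange cap 28 mm across and 26 mm tall at the top; 45 g. Origin at the bottom end on the axis, z along the tube towards the cap. A finished sample; starts in one of the bores of the heater block. Absent in some starts
- done2: screw-cap sample tube, clear glass with rounded bottom, 106 mm long over all; glass 24 mm across, orange cap 28 mm across and 26 mm tall at the top; 45 g. Origin at the bottom end on the axis, z along the tube towards the cap. A finished sample; starts in one of the bores of the heater block. Absent in some starts
- knob (a joint): temperature knob of the heater, on the flat control panel: value in rad, 0 to 2.6, growing as it turns clockwise seen from above; stays where it is left (friction about 0.04 N m). At 0 its pointer looks along the heater's +y; the red mark on the scale is at 1.30 rad (almost along the heater's +x)
- knob_grip (a point): point on the knob's axis, 22 mm above the panel (panel at 100 mm), in the middle of its grip: an upright bar 44 mm long, 12 mm thick, its top 33 mm above the panel, on a round skirt 46 mm across and 8 mm tall. The point turns with the knob: its y axis lies along the bar, towards the white pointer end
- flask: conical glass flask, 76 mm across the foot, 110 mm tall, bystander; origin under its foot
- beaker: small glass beaker, 56 mm across, 75 mm tall, bystander; origin under its foot
- jar: amber jar with black lid, 64 mm across, 85 mm tall, bystander; origin under its foot
- mortar: white porcelain mortar, 100 mm across, 55 mm tall, bystander; origin under its foot
- wash_bottle: white plastic bottle with red cap, 64 mm across, 160 mm tall, bystander; origin under its foot
- spatula: flat steel lab spatula about 145 mm long lying on the bench, bystander; origin under its handle
Not all that is in view belongs to the job. Leave any pink or purple look-alike of the new4 alone. Leave any black look-alike of the new2 alone.

How it is judged:
By the outcome, as a careful person would: the job done as asked, in the order asked, and still so for the second after the job is handed in, with the robot touching nothing.
Of new1, new2, new3, new4 only 3 to 4 are there at a start; the rules pass over those that are not, and their reading is None.
Of done1, done2 only 1 to 2 are there at a start; the rules pass over those that are not, and their reading is None.
At some moment in a run one of holder may be knocked a few centimetres aside while the robot is not near it.
It also fails if it takes over 208 s, if anything falls off the work surface, if the arm or the gripper's body presses on something with over 40 N, if the wrist force passes 120 N, or if a joint passes its speed limit or range.

## Working session

There is one attempt and no reset: what is moved stays moved. The work goes in short steps, each a Python script; the robot and the scene stay as the last script left them, time stands still between calls to the robot, and variables do not carry over. Pictures are saved under pics/ and viewed, about 12 in all and at most 16, crops included, and the job is handed in when it is done.

```bash
ls; mkdir -p pics; python3 - <<'E'
from rig import robot
import cv2,numpy as np
for n in ("scene","side","wrist"):
    im=robot.grab_frame(n); cv2.imwrite(f"pics/{n}0.png",im[:,:,::-1])
    c=robot.camera_info(n); print(n,{k:np.round(v,4).tolist() for k,v in c.items()})
s=robot.get_state(); print(s["time"],s["tool_rot"],s["opening"])
a=cv2.imread("pics/scene0.png");b=cv2.imread("pics/side0.png")
E
```

```text
pics
scene {'fx': 402.0708, 'fy': 402.0708, 'cx': 259.2042, 'cy': 194.2309, 'rvec': [1.3099, 2.169, -0.9877], 'tvec': [0.2565, -0.236, 1.4853]}
side {'fx': 433.6498, 'fy': 433.6498, 'cx': 258.4692, 'cy': 194.6888, 'rvec': [2.3419, -0.1458, 0.0751], 'tvec': [-0.5588, 0.0993, 1.1627]}
wrist {'fx': 299.7286, 'fy': 299.7286, 'cx': 259.4202, 'cy': 191.8825, 'rvec': [-2.9001, 0.0003, 0.0023], 'tvec': [-0.6241, -0.0252, 0.3911]}
0.15 [[ 4.39819826e-05  9.99999607e-01 -8.84915559e-04]
 [ 9.99999995e-01 -4.40616733e-05 -9.00352094e-05]
 [-9.00741649e-05 -8.84911594e-04 -9.99999604e-01]] 0.09404258608068806
```

View pics/scene0.png

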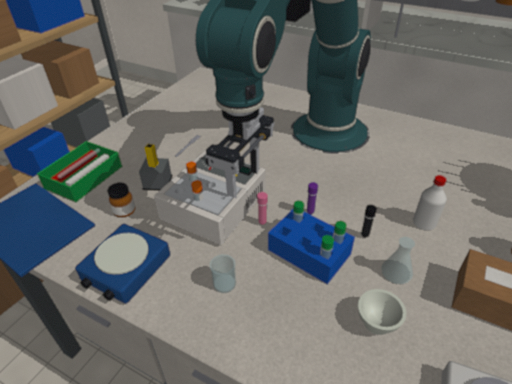

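View pics/side0.png

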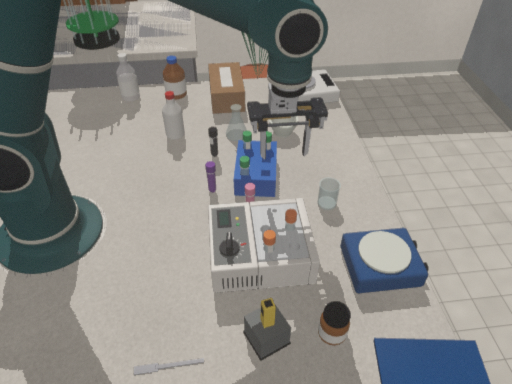

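Both views show 3 green caps standing in the rack (scene about (298,211), (340,232), (327,246)). Two orange caps are in the block (scene (191,168), (196,186)), and the yellow thermometer is in the grey holder at scene (151,155). The pink (263,207), purple (312,197) and black (369,220) tubes stand on the bench and are look-alikes, so I leave them alone.

```bash
cat > h.py <<'E'
from rig import robot
import cv2,numpy as np
def ray(c,u,v):
    R=cv2.Rodrigues(np.array(c["rvec"],float))[0]; t=np.array(c["tvec"],float)
    d=R.T@np.array([(u-c["cx"])/c["fx"],(v-c["cy"])/c["fy"],1.]); return -R.T@t,d
def onz(c,u,v,z):
    o,d=ray(c,u,v); return o+d*(z-o[2])/d[2]
def proj(c,P):
    K=np.array([[c["fx"],0,c["cx"]],[0,c["fy"],c["cy"]],[0,0,1]])
    return cv2.projectPoints(np.array(P,float).reshape(-1,3),np.array(c["rvec"],float),np.array(c["tvec"],float),K,None)[0][:,0]
HS=dict(green=((45,90,40),(80,255,255)),orange=((3,150,110),(17,255,255)),yellow=((20,130,80),(32,255,255)),blue=((105,130,60),(125,255,255)))
def blobs(im,col,amin=25):
    h=cv2.cvtColor(im,cv2.COLOR_RGB2HSV); m=cv2.inRange(h,*HS[col])
    n,l,s,ce=cv2.connectedComponentsWithStats(m)
    return [(ce[i],s[i]) for i in range(1,n) if s[i,4]>=amin]
def down(a):
    # tool y (jaw axis) at world angle a, z down
    y=np.array([np.cos(a),np.sin(a),0]); z=np.array([0,0,-1.]); return np.column_stack([np.cross(y,z),y,z])
E
python3 - <<'E'
from h import *
for n in("scene","side"):
    c=robot.camera_info(n); im=cv2.imread(f"pics/{n}0.png")[:,:,::-1].copy()
    for col,z in(("green",.103),("orange",.137),("yellow",.105)):
        for ce,s in blobs(im,col): print(n,col,ce.round(1),s[4],onz(c,*ce,z).round(4)[:2])
c=robot.camera_info("wrist");print(ray(c,c["cx"],c["cy"]))
E
```

```text
scene green [ 79.6 172. ] 2024 [ 0.6876 -0.502 ]
scene green [298.5 206.7] 112 [0.5336 0.1071]
scene green [339.9 227.5] 128 [0.5551 0.2253]
scene green [327.4 242.1] 136 [0.6132 0.2153]
scene orange [190.7 166.8] 80 [ 0.5572 -0.2057]
scene orange [196.6 186.4] 100 [ 0.6187 -0.1436]
scene orange [122.8 199.9] 41 [ 0.7466 -0.2772]
scene yellow [151.2 156.2] 213 [ 0.5358 -0.3681]
side green [91.5 22.1] 780 [-0.0227  1.1168]
side green [246.7 135.6] 64 [0.5559 0.2269]
side green [268.2 136.4] 40 [0.6199 0.216 ]
side green [244.1 160.9] 84 [0.5358 0.1102]
side orange [269.9 236.1] 35 [ 0.5623 -0.1998]
side yellow [268.  314.5] 264 [ 0.5331 -0.3767]
(array([0.62470606, 0.06878502, 0.38478508]), array([-0.00159183, -0.23914182, -0.97098334]))
```

View pics/wrist0.png

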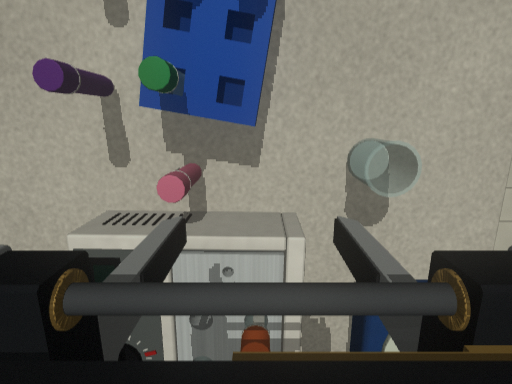

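```bash
cat > views.py <<'E'
from h import *
for n,(x,y) in dict(rack=(.58,.15),heat=(.57,-.15),hold=(.55,-.36)).items():
    R=down(0); ok=False
    for z in(.40,.36,.32):
        try: robot.move_ptp([x,y-.069,z],R); break
        except robot.PlanningError: pass
    robot.pause(.3)
    c=robot.camera_info("wrist"); im=robot.grab_frame("wrist"); cv2.imwrite(f"pics/v_{n}.png",im[:,:,::-1]); np.save(f"pics/v_{n}.npy",c,allow_pickle=True)
    o,_=ray(c,0,0);print(n,z,o.round(3),robot.get_state()["time"])
    for col,zz in(("green",.116),("orange",.15),("yellow",.14)):
        for ce,s in blobs(im,col,60): print(n,col,ce.round(1),s.tolist(),onz(c,*ce,zz).round(4)[:2])
a=[cv2.imread(f"pics/v_{n}.png")[:270] for n in("rack","heat","hold")]
cv2.imwrite("pics/v_all.png",cv2.resize(np.vstack(a[:2]),(512,540)))
E
python3 views.py
```

```text
rack 0.4 [0.58  0.149 0.56 ] 1.3083
rack green [242.6  63.2] [233, 52, 20, 23, 346] [0.5561 0.2228]
rack green [284.6  70.9] [275, 60, 20, 22, 338] [0.6143 0.2127]
rack green [230.1 148. ] [221, 139, 19, 19, 284] [0.536  0.1065]
rack yellow [375.6 354.1] [342, 353, 71, 3, 155] [ 0.7721 -0.232 ]
heat 0.4 [ 0.57  -0.15   0.561] 2.8083
heat green [285.8 331.2] [234, 315, 103, 37, 2108] [ 0.6154 -0.5066]
heat orange [296.9 114.4] [287, 105, 21, 20, 316] [ 0.6195 -0.1447]
heat orange [252.  158.6] [243, 149, 19, 20, 304] [ 0.5596 -0.2036]
heat yellow [236.4 256.8] [227, 242, 19, 33, 412] [ 0.5347 -0.3552]
heat yellow [ 53.2 303.9] [50, 287, 9, 34, 96] [ 0.2414 -0.4371]
heat yellow [466.1 352.8] [396, 346, 116, 12, 654] [ 0.9143 -0.5289]
heat yellow [302.8 354.9] [233, 352, 140, 6, 515] [ 0.6424 -0.5333]
heat yellow [384.4 355.1] [374, 353, 23, 5, 65] [ 0.7786 -0.5334]
hold 0.4 [ 0.55  -0.359  0.561] 4.0083
hold green [291.2 244.1] [243, 209, 112, 74, 4181] [ 0.601  -0.5549]
hold orange [290.5 269. ] [252, 269, 78, 1, 78] [ 0.5971 -0.5803]
hold yellow [247.  127.5] [237, 118, 20, 20, 196] [ 0.5329 -0.3719]
hold yellow [ 54.9 297.8] [50, 271, 20, 51, 172] [ 0.2261 -0.6363]
hold yellow [489.9 349.4] [466, 346, 46, 8, 269] [ 0.9333 -0.7323]
```

View pics/v_all.png

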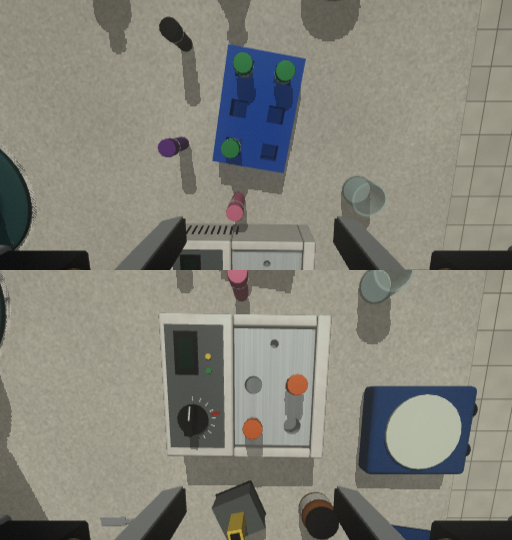

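View pics/v_hold.png

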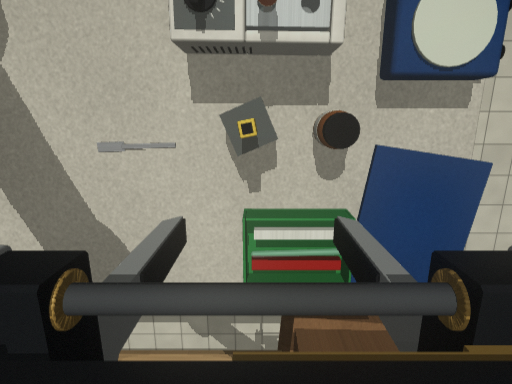

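Confirmed in the enlarged views. The targets are the 3 green caps in the rack, at rack-view (243,63), (285,71) and (230,148). The orange caps are at heater-view (297,114) and (252,158), and the empty bores at about (253,114) and (292,154). The well is at about (274,73), and the yellow handle is at holder-view (247,127). Next I measure holes and yaw.

```bash
python3 - <<'E'
from h import *
im=cv2.imread("pics/v_heat.png"); c=np.load("pics/v_heat.npy",allow_pickle=True).item(); g=cv2.cvtColor(im,cv2.COLOR_BGR2GRAY)
for u,v,r in((274,73,9),(253,114,13),(292,154,13)):
    w=g[v-r:v+r+1,u-r:u+r+1]; t=np.median(g[60:180,240:310])*.8
    m=(w<t).astype(np.uint8); n,l,s,ce=cv2.connectedComponentsWithStats(m); i=1+np.argmax(s[1:,4]); p=ce[i]+[u-r,v-r]
    print("hole",p.round(1),s[i].tolist(),onz(c,*p,.1).round(4)[:2])
# housing
m=cv2.inRange(im,(150,150,150),(255,255,255)); m[250:]=0
ct=max(cv2.findContours(m,cv2.RETR_EXTERNAL,cv2.CHAIN_APPROX_NONE)[0],key=cv2.contourArea)
P=np.array([onz(c,*p,.1)[:2] for p in ct[:,0].astype(float)],np.float32); print(cv2.minAreaRect(P),cv2.boundingRect(ct))
ir=cv2.imread("pics/v_rack.png"); c2=np.load("pics/v_rack.npy",allow_pickle=True).item()
hsv=cv2.cvtColor(ir,cv2.COLOR_BGR2HSV); m=cv2.inRange(hsv,(105,130,30),(128,255,255)); m[:,:205]=0;m[185:]=0;m[:,310:]=0
ct=max(cv2.findContours(m,cv2.RETR_EXTERNAL,cv2.CHAIN_APPROX_NONE)[0],key=cv2.contourArea)
P=np.array([onz(c2,*p,.066)[:2] for p in ct[:,0].astype(float)],np.float32); print("rack",cv2.minAreaRect(P))
for u,v in((238,107),(276,114),(269,152)):
    w=ir[v-12:v+13,u-12:u+13].sum(2); mm=(w<150).astype(np.uint8); p=cv2.connectedComponentsWithStats(mm); i=1+np.argmax(p[2][1:,4]); q=p[3][i]+[u-12,v-12]; print("rhole",q,p[2][i].tolist(),onz(c2,*q,.066)[:2].round(4))
# holder, thermo
ih=cv2.imread("pics/v_hold.png"); c3=np.load("pics/v_hold.npy",allow_pickle=True).item()
m=cv2.inRange(cv2.cvtColor(ih,cv2.COLOR_BGR2HSV),(20,130,80),(32,255,255))[110:145,230:265]
pts=np.argwhere(m)[:,::-1]+[230,110]; print("thermo",cv2.minAreaRect(np.array([onz(c3,*p,.14)[:2] for p in pts],np.float32)))
cv2.imwrite("pics/crop1.png",np.hstack([cv2.resize(im[35:195,155:340],None,fx=2.1,fy=2.1,interpolation=2),cv2.resize(ih[85:165,205:290],(357,336),interpolation=2)]))
E
```

```text
hole [274.2  73.2] [5, 5, 9, 9, 57] [ 0.591  -0.0866]
hole [252.8 114.5] [5, 5, 17, 18, 247] [ 0.5599 -0.1443]
hole [292.5 151.3] [5, 0, 19, 23, 346] [ 0.6205 -0.1989]
((0.47583726048469543, -0.14875386655330658), (0.20390585064888, 0.10292285680770874), 88.7391357421875) (159, 43, 73, 142)
rack ((0.5751328468322754, 0.15948475897312164), (0.17881223559379578, 0.11967109143733978), 80.15592956542969)
rhole [235.4875 104.6875] [4, 4, 18, 17, 80] [0.5413 0.1699]
rhole [279.72972973 112.02702703] [5, 4, 17, 18, 74] [0.6115 0.1585]
rhole [270.98412698 154.19047619] [3, 6, 18, 14, 63] [0.5981 0.0915]
thermo ((0.5327403545379639, -0.3723606765270233), (0.023934928700327873, 0.023460350930690765), 11.021824836730957)
```

View pics/crop1.png

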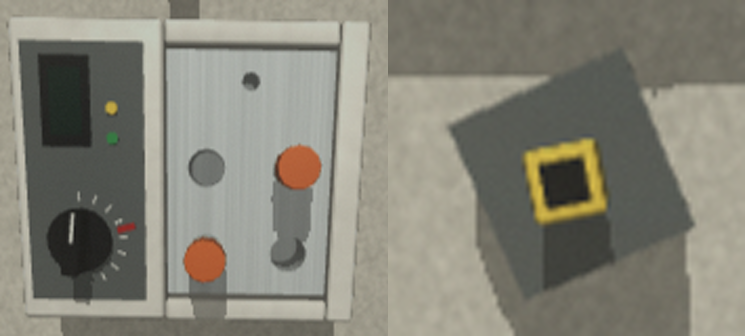

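```bash
cat >> h.py <<'E'
def rot(a): return np.array([[np.cos(a),-np.sin(a)],[np.sin(a),np.cos(a)]])
BC,BY=np.array([.590,-.1505]),-.016
RC,RY=np.array([.5753,.1597]),-.172
bore=lambda x,y:BC+rot(BY)@np.array([x,y])/1e3
rk=lambda x,y:RC+rot(RY)@np.array([x,y])/1e3
def st(): return robot.get_state()
def lin(p,v=.15,th=None): return robot.move_linear(list(map(float,p)),velocity=v,threshold=th)
def pick(xy,ztcp,ang,op=.046,lift=.24):
    robot.gripper_to(op); robot.move_ptp([*xy,lift],down(ang)); 
    lin([*xy,ztcp],.15); robot.gripper_to(.0); s=st()
    print("grip",s["opening"].round(4),"F",s["force"].round(1),"t",s["time"].round(1))
    lin([*xy,lift],.12)
def insert(xy,zmouth,zfin,ang,op=.046,lift=.24,length=.093,R=None,th=5,rs=(1,2,3)):
    """lower held tube whose tip is `length` below TCP; spiral search around xy on contact above zfin"""
    R=down(ang) if R is None else R
    robot.move_ptp([*xy,lift],R); lin([*xy,zmouth+length+.008],.15); robot.pause(.2)
    offs=[(0,0)]+[(r*np.cos(t)/1e3,r*np.sin(t)/1e3) for r in rs for t in np.arange(0,2*np.pi-.01,2*np.pi/(6 if r<2 else 8))]
    for o in offs:
        q=np.array(xy)+o
        if o!=(0,0): lin([*q,zmouth+length+.004],.05)
        hit=lin([*q,zfin-.003],.04,th); s=st(); z=s["ee_pos"][2]
        if z<zfin+.004: break
        print("  stuck",np.round(o,4),z.round(4),s["force"].round(1))
        if z<zmouth+length-.006:   # already in the mouth, jammed on the wall: retry pushing along
            hit=lin([*q,zfin-.003],.03,2*th); z=st()["ee_pos"][2]
            if z<zfin+.004: break
    else: print("FAILED"); return None
    print("seated at",np.round(o,4),"z",z.round(4),"F",st()["force"].round(1),"hit",hit)
    return q
def letgo(op=.046,lift=.24):
    robot.gripper_to(op); p=st()["ee_pos"]; lin([p[0],p[1],lift],.2); print("t",st()["time"].round(1))
E
python3 - <<'E'
from h import *
print(bore(30,6),bore(-30,-54),rk(-30,-60),rk(30,60),rk(-30,60))
pick(bore(30,6),.137,BY)
q=insert(rk(30,0),.066,.103,RY)
if q is not None: letgo()
E
```

```text
[ 0.62009216 -0.14498075] [ 0.55913988 -0.20401311] [0.53547348 0.10571993] [0.61512652 0.21368007] [0.55601186 0.22394926]Traceback (most recent call last):
  File "<stdin>", line 3, in <module>
  File "h.py", line 29, in pick
    print("grip",s["opening"].round(4),"F",s["force"].round(1),"t",s["time"].round(1))
                 ^^^^^^^^^^^^^^^^^^
AttributeError: 'float' object has no attribute 'round'
```

```bash
sed -i 's/s\["opening"\].round(4)/round(s["opening"],4)/; s/s\["time"\].round(1)/round(s["time"],1)/; s/st()\["time"\].round(1)/round(st()["time"],1)/' h.py
python3 - <<'E'
from h import *
s=st(); print(s["opening"],s["ee_pos"],s["force"],s["time"]); p=s["ee_pos"]
lin([p[0],p[1],.24],.12)
q=insert(rk(30,0),.066,.103,RY)
if q is not None: letgo()
E
```

```text
0.027602142845242483 [ 0.62043121 -0.14501604  0.1375104 ] [-0.41498318 -0.26110005  3.20908082] 7.4083
seated at [0 0] z 0.1033 F [-0.7 -0.3  7.2] hit True
t 13.2
```

```bash
python3 - <<'E'
from h import *
def job(a,za,aa,b,zm,zf,ab):
    pick(a,za,aa); q=insert(b,zm,zf,ab)
    if q is None: raise SystemExit
    letgo()
job(bore(-30,-54),.137,BY,rk(30,-60),.066,.103,RY)
job(rk(-30,-60),.103,RY,bore(30,-54),.1,.137,BY)
E
```

```text
grip 0.0272 F [0.1 0.2 4.5] t 16.0
seated at [0 0] z 0.1033 F [-0.4 -0.2  6.9] hit True
t 21.8
grip 0.0275 F [1.1 0.2 3.7] t 23.9
seated at [0 0] z 0.1372 F [-1.1 -0.   7.5] hit True
t 29.6
```

```bash
python3 - <<'E'
from h import *
def job(a,za,aa,b,zm,zf,ab):
    pick(a,za,aa); q=insert(b,zm,zf,ab)
    if q is None: raise SystemExit
    letgo()
job(rk(30,60),.103,RY,bore(30,6),.1,.137,BY)
job(rk(-30,60),.103,RY,bore(-30,6),.1,.137,BY)
for n,(x,y) in dict(heat2=(.57,-.15),hold2=(.54,-.36)).items():
    robot.move_ptp([x,y-.069,.40],down(0)); robot.pause(.3)
    c=robot.camera_info("wrist"); im=robot.grab_frame("wrist"); cv2.imwrite(f"pics/{n}.png",im[:,:,::-1]); np.save(f"pics/{n}.npy",c,allow_pickle=True)
    for col,z in(("green",.15),("yellow",.14)):
        for ce,s in blobs(im,col,60): 
            if s[1]<200: print(n,col,ce.round(1),onz(c,*ce,z)[:2].round(4))
m=cv2.inRange(cv2.cvtColor(im,cv2.COLOR_RGB2HSV),HS["yellow"][0],HS["yellow"][1]); m[200:]=0
P=np.argwhere(m)[:,::-1]; print("thermo",cv2.minAreaRect(np.array([onz(c,*p,.14)[:2] for p in P],np.float32)))
a,b=cv2.imread("pics/heat2.png"),cv2.imread("pics/hold2.png")
cv2.imwrite("pics/c2.png",np.hstack([a[0:230,150:350],b[0:230,150:400]]))
E
```

```text
grip 0.0275 F [ 1.3 -0.1  3.3] t 32.9
seated at [0 0] z 0.1372 F [-1.  -0.1  7.3] hit True
t 38.8
grip 0.0277 F [-0.9 -0.4  2.6] t 41.9
seated at [0 0] z 0.1371 F [-1.4  0.2  7.2] hit True
t 47.8
heat2 green [252.2 113.8] [ 0.5597 -0.1441]
heat2 green [297.3 114.5] [ 0.6194 -0.1451]
heat2 green [294.9 159.1] [ 0.6179 -0.2043]
hold2 yellow [254.  127.7] [ 0.5326 -0.3722]
thermo ((0.5324594974517822, -0.3725531995296478), (0.023352235555648804, 0.02348519116640091), 11.041037559509277)
```

View pics/c2.png

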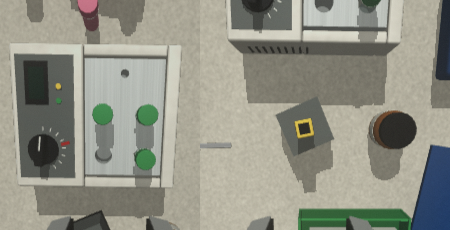

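The three green tubes are seated at heater2 (252,114), (297,115) and (295,159), and the thermometer hasn't moved. I grip it crosswise first to centre it, then lift.

```bash
python3 - <<'E'
from h import *
a=np.radians(11); xy=[.5325,-.3724]
robot.gripper_to(.05); robot.move_ptp([*xy,.22],down(a-np.pi/2)); lin([*xy,.108],.12)
robot.gripper_to(0); s=st(); print(s["opening"],s["force"].round(1)); robot.gripper_to(.05)
lin([*xy,.17],.15); robot.move_ptp([*xy,.17],down(a)); lin([*xy,.108],.12); robot.gripper_to(0)
s=st(); print(s["opening"],s["force"].round(1),s["ee_pos"])
lin([*xy,.23],.12); robot.pause(.3); s=st();print(s["opening"],s["force"].round(2),s["time"])
w=bore(0,64)
q=insert(w,.1,.138,BY,length=.092,th=5,rs=(.8,1.6,2.4,3.2))
E
```

```text
0.02396746274444456 [-0.9  1.5  3.4]
0.024197763982388844 [-0.2  0.6  4.5] [ 0.53265809 -0.37245405  0.10835053]
0.0237998807919706 [-0.15 -0.31 -0.76] 58.3417
seated at [0 0] z 0.1382 F [-1.5  0.6  7.3] hit True
```

```bash
python3 - <<'E'
from h import *
letgo(.05,.26)
robot.move_ptp([.475,-.195-.069,.29],down(0)); robot.pause(.3)
c=robot.camera_info("wrist"); im=robot.grab_frame("wrist"); np.save("pics/k1.npy",c,allow_pickle=True)
print(proj(c,[[.475,-.195,.108]]))
h=cv2.cvtColor(im,cv2.COLOR_RGB2HSV); m=(h[:,:,2]<50).astype(np.uint8); m[220:]=0
m=cv2.morphologyEx(m,cv2.MORPH_OPEN,np.ones((5,5)))
n,l,s,ce=cv2.connectedComponentsWithStats(m)
for i in range(1,n):
    if s[i,4]>200: print("dark",ce[i].round(1),s[i].tolist(),onz(c,*ce[i],.108)[:2].round(4))
for ce,s in blobs(im,"yellow",60): print("yellow",ce.round(1),onz(c,*ce,.17)[:2].round(4))
cv2.imwrite("pics/k1.png",im[:,:,::-1])
E
```

```text
t 62.9
[[259.48510328 118.5559099 ]]
dark [248.7  28.5] [233, 0, 32, 57, 1670] [ 0.4637 -0.1042]
dark [465.5 135.5] [449, 83, 35, 108, 2148] [ 0.7066 -0.2133]
dark [253.6 119.5] [234, 99, 40, 42, 1260] [ 0.4685 -0.196 ]
yellow [148.4 301.7] [ 0.3575 -0.3836]
yellow [371.7 305.9] [ 0.5945 -0.3883]
yellow [371.6 352. ] [ 0.5997 -0.4464]
yellow [161.3 353.6] [ 0.3661 -0.4488]
```

View pics/k1.png

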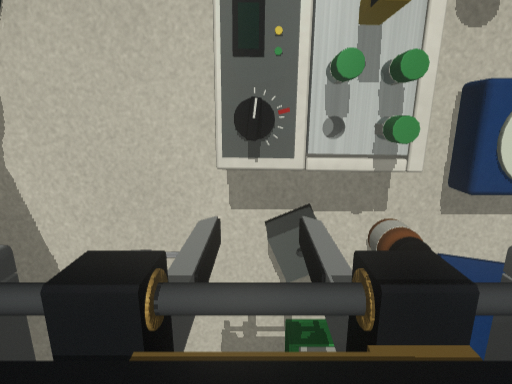

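The knob disc is at (254,119) with its pointer just clockwise of +y, and the red mark is at about (284,111). The three green tubes are in, and the orange bores are empty. I measure the pointer, then grip the bar and turn it.

```bash
cat >> h.py <<'E'
KC=np.array([.4685,-.196])
def pointer(im,c,z=.133):
    m=im.astype(int).min(2)>130; k=proj(c,[[*KC,z]])[0]; r=.021*c["fx"]/(ray(c,0,0)[0][2]-z)
    P=np.argwhere(m)[:,::-1]; P=P[np.hypot(*(P-k).T)<r]
    W=np.array([onz(c,*p,z)[:2] for p in P]); d=W.mean(0)-KC
    v=cv2.fitLine(W.astype(np.float32),cv2.DIST_L2,0,.01,.01)[:2,0]; v*=np.sign(v@d)
    f=lambda d: np.pi/2+BY-np.arctan2(d[1],d[0])
    return len(P),round(float(f(d)),3),round(float(f(v)),3)
E
python3 - <<'E'
from h import *
im=cv2.imread("pics/k1.png")[:,:,::-1].copy(); c=np.load("pics/k1.npy",allow_pickle=True).item()
n,a,b=pointer(im,c); print(n,a,b)
h=cv2.cvtColor(im,cv2.COLOR_RGB2HSV); m=((h[:,:,0]>170)|(h[:,:,0]<5))&(h[:,:,1]>140)&(h[:,:,2]>80)
P=np.argwhere(m)[:,::-1]; P=P[(abs(P-[284,111])<14).all(1)]; d=onz(c,*P.mean(0),.1)[:2]-KC; print("mark",np.pi/2+BY-np.arctan2(d[1],d[0]))
th=(a+b)/2
robot.gripper_to(.03); robot.move_ptp([*KC,.2],down(BY-th)); lin([*KC,.131],.1)
robot.gripper_to(0); s=st(); print("opening",s["opening"],s["force"].round(1),s["moment"].round(2),s["time"])
E
```

```text
39 0.11 0.121
mark 1.2737609657581368
opening 0.01211192408665647 [1.6 0.1 5. ] [ 0.09 -0.11  0.03] 66.3833
```

```bash
python3 - <<'E'
from h import *
for t in np.linspace(.115,1.30,7)[1:]:
    robot.move_linear([*KC,.131],velocity=.05,frame=down(BY-t))
robot.pause(.3); s=st(); y=s["tool_rot"][:,1]; print("jaw th",BY-np.arctan2(y[1],y[0]),s["opening"],s["force"].round(1),s["moment"].round(2),s["time"])
robot.gripper_to(.03); lin([*KC,.2],.15)
robot.move_ptp([.475,-.195-.069,.29],down(0)); robot.pause(.3)
c=robot.camera_info("wrist"); im=robot.grab_frame("wrist"); np.save("pics/k2.npy",c,allow_pickle=True)
print(pointer(im,c),st()["time"]); cv2.imwrite("pics/k2.png",im[:,:,::-1])
robot.move_ptp([.57,-.02,.40],down(0)); robot.pause(.3); b=robot.grab_frame("wrist"); sc=robot.grab_frame("scene"); si=robot.grab_frame("side")
f=cv2.resize(im[0:230,180:470],None,fx=1.38,fy=1.38)
cv2.imwrite("pics/fin.png",np.vstack([np.hstack([cv2.resize(f,(400,300)),cv2.resize(b[0:270,90:450],(400,300))]),np.hstack([cv2.resize(sc,(400,300)),cv2.resize(si,(400,300))])])[:,:,::-1])
E
```

```text
jaw th 1.299848222202599 0.011757078805056494 [-7.4  6.8 16.5] [1.63 1.95 0.  ] 68.7833
(42, 1.213, 1.304) 71.5083
```

View pics/fin.png

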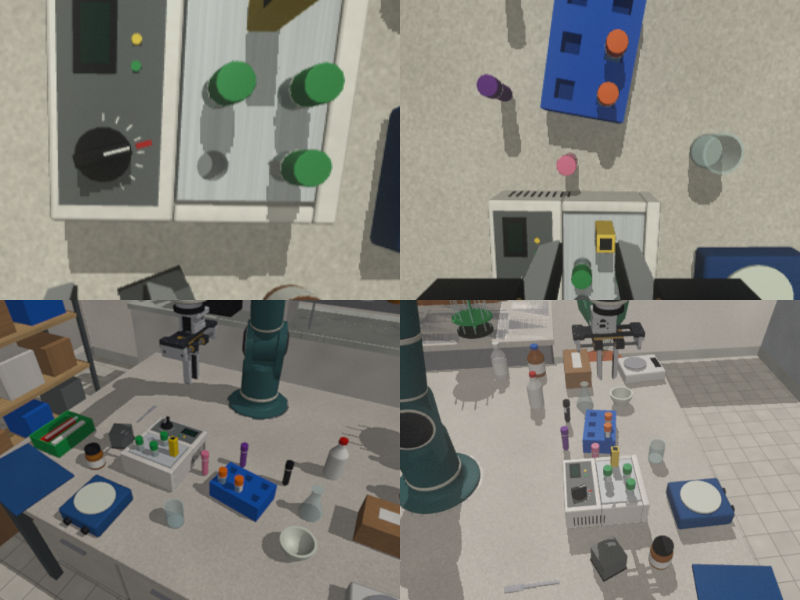

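Both orange tubes stand in the rack (top right), the thermometer is down on the block and the knob points near the red mark. My two pointer estimates disagree (1.213 and 1.304), so I take a closer look.

```bash
python3 - <<'E'
from h import *
robot.move_ptp([.4685,-.196-.069,.215],down(0)); robot.pause(.4)
c=robot.camera_info("wrist"); im=robot.grab_frame("wrist"); print(ray(c,0,0)[0])
h=cv2.cvtColor(im,cv2.COLOR_RGB2HSV)
g=cv2.inRange(im.min(2),100,255); k=proj(c,[[*KC,.133]])[0]; print("k",k,proj(c,[[*KC,.108]]))
n,l,s,ce=cv2.connectedComponentsWithStats(g)
for i in range(1,n):
    if np.hypot(*(ce[i]-k))<45:
        P=np.argwhere(l==i)[:,::-1]; W=np.array([onz(c,*p,.133)[:2] for p in P],np.float32); v=cv2.fitLine(W,2,0,.01,.01).ravel()
        print(ce[i].round(1),s[i].tolist(),"line th",np.pi/2+BY-np.arctan2(v[1],v[0]),"ends",W[W[:,0].argmin()],W[W[:,0].argmax()])
m=((h[:,:,0]>170)|(h[:,:,0]<6))&(h[:,:,1]>130)&(h[:,:,2]>70); P=np.argwhere(m)[:,::-1]; P=P[np.hypot(*(P-k).T)<75]
W=np.array([onz(c,*p,.1)[:2] for p in P],np.float32); v=cv2.fitLine(W,2,0,.01,.01).ravel(); print("mark",len(P),W.mean(0),"line th",np.pi/2+BY-np.arctan2(v[1],v[0]))
cv2.imwrite("pics/k3.png",cv2.resize(im[50:200,180:360],None,fx=3.5,fy=3.5)[:,:,::-1])
E
```

```text
[ 0.46846143 -0.19602625  0.37591855]
k [259.60043213 118.04637799] [[259.59585854 118.04958314]]
[232.4 140.3] [0, 0, 512, 283, 106247] line th 1.5677505 ends [ 0.24224715 -0.3017477 ] [ 0.6878405  -0.30354202]
[260.2  79.9] [259, 76, 3, 9, 21] line th 0.02956152 ends [ 0.46803653 -0.16920528] [ 0.46956858 -0.16992906]
[273.1  82.6] [271, 79, 5, 8, 21] line th 0.40128338 ends [ 0.4772432  -0.17138007] [ 0.48027632 -0.1684833 ]
[284.5  90. ] [282, 87, 6, 7, 22] line th 0.73829967 ends [ 0.48576194 -0.17575875] [ 0.48958343 -0.17429505]
[292.  101.4] [289, 99, 7, 6, 22] line th 1.010073 ends [ 0.49134892 -0.18389013] [ 0.49596992 -0.18240169]
[273.3 113.3] [261, 109, 25, 10, 90] line th 1.2947506 ends [ 0.4695994  -0.19443886] [ 0.48837787 -0.19064537]
[294.9 114.4] [292, 113, 7, 4, 24] line th 1.364833 ends [ 0.49391514 -0.19291805] [ 0.49864492 -0.19367796]
[293.  127.5] [290, 126, 7, 4, 22] line th 1.8115654 ends [ 0.49257064 -0.20211478] [ 0.49738893 -0.20444083]
[287.2 139.4] [285, 137, 5, 6, 17] line th 2.358047 ends [ 0.48878697 -0.21069762] [ 0.49207458 -0.21464805]
[277.3 148. ] [276, 145, 4, 6, 13] line th 2.6326337 ends [ 0.48168322 -0.21703373] [ 0.48415673 -0.22103447]
mark 77 [ 0.5023257  -0.18617214] line th 1.3058648
```

View pics/k3.png

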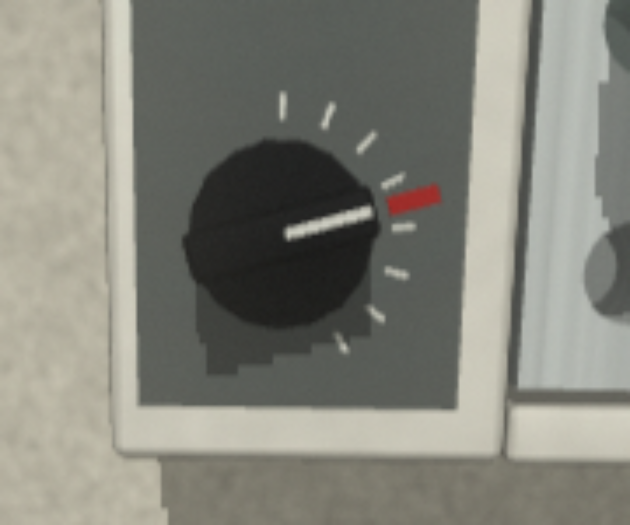

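Close up, the pointer line (rows 109–119) reads 1.295 rad and the red mark's line 1.306 rad, so they agree. The 1.213 reading came from a small error in my knob-centre estimate. I retreat and hand in.

```bash
python3 - <<'E'
from h import *
p=st()["ee_pos"]; lin([p[0],p[1],.35],.2); robot.pause(.5); print(st()["time"],st()["force"].round(2)); robot.sign_off()
E
```

```text
76.0583 [-0.29 -0.68  0.36]
the job is handed in; nothing more can be done
```

The batch change is done and handed in at about 76 s of the 208 s allowed. There is no verdict from the system, so the results below are my own checks.

- **Finished tubes:** both orange-capped tubes are out of the block and standing in the rack.
- **New tubes:** all three green-capped tubes present were lowered to bottom contact in bores. Each stopped within 0.3 mm of its calculated height on the first try, and none jammed.
- **Thermometer:** it went into the well on the first try. The shoulder came to rest at about z = 0.100 m, level with the block face.
- **Knob:** I turned it last. The close-up reads the pointer at about 1.295 rad against about 1.306 rad for the red mark.
- **Bystanders:** the pink, purple and black look-alikes and the other bench items look upright and undisturbed in the final scene and side views. I only looked; I did not measure their positions.

**Disagreeing check:** a first pointer estimate, taken from the pointer's midpoint, gave 1.213 rad. It depended on my knob-centre estimate, which was off by about 1 mm. The line fit and the close-up both pointed to the mark, so I left the knob where it was.

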